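# Index the ring turret and hold its spring pin out

## Robot

A 7-joint arm with a two-finger parallel gripper is mounted at the origin on the work surface. World frame = base frame: x ahead of the robot, y to its left, z up, the work surface at z = 0. Lengths are in m, angles in rad, forces in N, time in s.
With the tool pointing down it reaches from about 0.35 to 0.9 m from the base axis. Payload 19.9 kg.
Tool frame: the origin (TCP) lies at the very end of the fingers, on their centre line; the grasp point (between the pads) lies 19 mm behind it (bot.tcp_to_grasp is the distance from the TCP to the grasp point, in m); z points along the fingers, x is the direction in which the jaws open and shut, and the axes are right-handed (so a half turn about z gives the same grasp; the last joint's range is limited). The gripper opens to 85 mm and grips with 20 to 120 N. Pads are 22 mm wide; open, the fingers measure 114 mm over their backs; the gripper's body (76 mm by 85 mm) begins 54 mm behind the grasp point. The pads swing forward as they close: fully open they stand 13 mm farther back than shut.
Start: joints at [1.169, 0.417, -0.01, 1.614, 0.005, 1.111, -0.053], TCP at [0.221, -0.585, 0.231] pointing down, gripper open.
Joint ranges: [-2.81, 2.81], [-0.39, 2.02], [-1.27, 1.25], [0.06, 2.57], [-1.19, 4.33], [0.19, 2], [-2.82, 2.82]. Speed limits (rad/s): [1.89, 1.89, 2.39, 2.39, 3.01, 3.01, 3.01].

## Interface

Orientations are given as a rotation vector (axis times angle).
In Python, from plant import bot gives the robot as it stands.
- The arm moves only by the shell command python3 -m creep 'ROWS' [FORCE]. ROWS is JSON, one flat list of numbers, 7 for each row, row after row: the shift along the tool's x, y, z in units of 0.3 m (1.0 is 0.3 m), then the turn, a rotation vector about the tool's x, y, z in units of 120 degrees (1.0 is 120 degrees), then the opening, from 0 (shut) to 1 (fully open). A call has 1 to 10 rows; each row is the pose to reach, as a shift and turn from the pose measured when the call began, along the tool's axes at that moment; what a row does not reach only later rows make up. A row lasts 1/12 s, in which the tool goes at most 41.7 mm and 7.16 degrees, less where a joint would pass 70% of its speed; a pose out of reach is approached as far as the arm can. A call with a number of a shift or a turn outside -1 to 1 is refused whole. A call with a gripper value outside its range is refused whole. The fingers move at their own pace and stop on an object; FORCE is the grip in N (left out, the last holds). Time passes only in rows, so rows that repeat a pose let the fingers close. It gives the time, the measured TCP pose, the force and the opening at its end, in the units of the state.
- bot.read_state(): the state, without advancing time (a new reading comes with each control period).
- bot.capture(name): name is "scene" or "top" or "wrist"; returns a dict with "pixels" (400x640x3 uint8, red, green, blue), "fovy" (degrees; the focal length in pixels is half the picture's height over the tangent of half this angle, whatever the lens; pixels are square), "cx", "cy" (the principal point, pixels), "rvec" (rotation vector, rad) and "tvec" (3), from world to camera coordinates, as OpenCV has them. Camera axes: x right, y down, z forward; pixel columns grow to the right and rows downward; lengths in m; the calibration is good to about 2 mm. A picture is of the moment at which its call begins. There is no depth.
- bot.finish_job(): hands the job in, once; it reports no verdict.
The state is a dict: "t": time; "joint_pos": joint angles; "joint_velocities": joint speeds; "tau": joint torques, N m; "ee_pos": TCP position; "tcp_rot": TCP orientation; "contact_force": force on the tool from outside, world axes, zero at the start; "moment": the same for the moment, N m; "grip_width": opening from 0.0 (shut) to 1.0 (fully open).
Only numpy, scipy, OpenCV 4.12 (cv2) and the standard library are available. Lean on these libraries where they do the work, as an engineer would, in place of code of your own. Each camera call takes 0.05 s, during which the arm holds its last target.

## Task

Turn the jeweller's click-stop turret table one click counter-clockwise (seen from above), so that the station with the red knob clicks home at the brass pointer. Then pull that red knob straight up until its sprung pin is fully back, clear of its hole, and finish while still holding it up there. Leave the two black-knobbed plungers seated and do not disturb the other things on the bench.

Things in the scene. Friction and masses are not known exactly. Their poses are not given: they have to be found in the camera images.
- turret_table (a joint): Aluminium turret table, a disc 230 mm wide, turning about a vertical axis; rad, positive counter-clockwise from above. Click stops (detents) at 0, 1.047 and 2.094; hard ends at -0.2 and 2.3. Starts at 0; 1.047 = red station at the pointer. Leaving a stop takes up to 0.4 N m; half-way (0.52 rad) on, the detent begins to pull it to the next stop and centres it there within 0.04 rad.
- table_center (a point): Centre of the table's top face, on its axis, 55 mm above the bench; a hub 44 mm across and 22 mm high stands there.
- push_post (a point): Centre of one of three wooden posts on the table for turning it by hand (push or grip): 16 mm diameter, from 55 to 119 mm above the bench, 95 mm from the axis, with a 22 mm collar in the lowest 6 mm. It is the post 60 degrees counter-clockwise of the red station, at the pointer at the start. The other posts are 120 degrees off; the plungers stand half-way between posts, 72 mm from the axis.
- pointer (a point): Top of the brass pointer fixed on the turret's base, 42 mm above the bench, 136 mm from the axis, outside the rim of the table.
- red_plunger (a joint): Lift of the red-knobbed spring plunger, in m: 0 = seated (pin 8 mm deep in its hole), 0.016 = fully back against its stop. It moves straight up. A spring pushes it down with 6 N at 0, rising to about 12.5 N fully back; it snaps shut if let go.
- red_knob: The red cylindrical pull knob on top of the plunger, 24 mm diameter, 28 mm tall, fixed to the pin. Origin at the centre of its underside, 110 mm above the bench when seated; z up. Below it stands a steel housing 20 mm in diameter (93 to 108 mm above the bench) on a dark bracket 26 mm wide (81 to 93 mm above the bench).
- red_knob_center (a point): Centre of the red knob, 14 mm above its underside (124 mm above the bench when seated); the place to grip.
- pin_tip (a point): Lower end of the red plunger's 8 mm steel pin, 55 mm below the knob's underside; 55 mm above the bench when seated.
- seat_mouth (a point): Mouth of the seat hole (10 mm wide, 8 mm deep) in the steel ring holder under the red plunger, 63 mm above the bench, 72 mm from the axis.
- black_a_plunger (a joint): Lift of the black-knobbed plunger 120 degrees counter-clockwise of the red one, same make; m, 0 = seated. Leave it seated.
- black_b_plunger (a joint): Lift of the black-knobbed plunger 240 degrees counter-clockwise of the red one; m, 0 = seated. Leave it seated.
- pliers: Bystander: pliers with green handles, 140 mm long, 14 mm high, lying on the grey mat to the robot's right. Origin at its middle, underside.
- tweezers: Bystander: black tweezers, 125 mm long, 8 mm high, on the mat. Origin at its middle, underside.
- scribe: Bystander: yellow-handled bench driver, on the mat. Origin on its underside.
- green_dish: Bystander: shallow green glass dish, 86 mm wide, 20 mm high, behind and left of the turret. Origin at its underside.
- brass_cup: Bystander: small brass cup, 56 mm wide, 45 mm high, close beside the turret on the robot's right. Origin at its underside.
- white_bowl: Bystander: white bowl, 110 mm wide, 45 mm high, to the left. Origin at its underside.
- bangle: Bystander: dark slate bangle standing as a ring, 64 mm wide, 38 mm high, to the left. Origin at its underside.
- polish_jar: Bystander: amber jar, 56 mm wide, 60 mm high, to the left. Origin at its underside.

How it is judged:
On the way, in this order (a step that is already met when the one before it is completed fails the run):
1. the table has clicked home with the red-knobbed station at the pointer, its pin still seated (value of joint red_plunger below 0.003 m and value of joint turret_table between 0.967 and 1.127 rad), for 0.3 s.
2. the red plunger is pulled fully back by the gripper, with the table still at that stop (value of joint red_plunger above 0.013 m and contact force between the fingers and red_knob above 3 N and value of joint turret_table between 0.947 and 1.147 rad), for 0.5 s.
At the end, for the whole second after the job is handed in: The fingers still hold the red knob at the end with the plunger pulled to its stop (lift over 13 of 16 mm, the pin's tip at least 4 mm above the mouth of its hole), the table within 0.1 rad of the stop that has the red station at the pointer, and both black plungers seated (lift under 3 mm) (all of step 2 and z of pin_tip in the frame of seat_mouth above 0.004 m and value of joint each of black_a_plunger, black_b_plunger below 0.003 m); the arm keeps its last pose, push and grip.
It fails at once if a black-knobbed plunger is pulled (value of joint any of black_a_plunger, black_b_plunger above 0.004 m).
It fails at once if a bystander is moved more than 25 mm (distance of any of pliers, tweezers, scribe, green_dish, brass_cup, white_bowl, bangle, polish_jar from where it was at the start of the episode above 0.025 m).
It also fails if it takes over 48 s, if anything falls off the work surface, if the arm or the gripper's body presses on something with over 40 N, if the wrist force passes 120 N, or if a joint passes its speed limit or range.

## Working session

There is one attempt and no reset: what is moved stays moved. The work goes in short steps, Python scripts to look and compute and a shell command to move; the robot and the scene stay as the last step left them, time stands still between calls to the robot, and variables do not carry over. Pictures are saved under pics/ and viewed, and the job is handed in when it is done.

```bash
ls; mkdir -p pics; python3 - <<'E'
from plant import bot
import cv2
s=bot.read_state()
print(s)
for n in ("scene","top"):
    c=bot.capture(n); cv2.imwrite(f"pics/{n}0.png",c["pixels"][:,:,::-1]); print(n,c["fovy"],c["cx"],c["cy"],c["rvec"],c["tvec"])
E
```

```text
pics
{'t': 0.0, 'joint_pos': array([ 1.16850641,  0.41796931, -0.0103208 ,  1.61420673,  0.00468885,
        1.11070848, -0.05300658]), 'joint_velocities': array([-0.00045086, -0.00051879, -0.0024996 ,  0.00124395, -0.00075684,
        0.00108976, -0.00131551]), 'tau': array([ 4.59738985e-04, -8.64445996e+01,  6.78809155e-01, -4.34907210e+01,
        1.89794489e-02,  7.42271222e-03,  9.40059704e-05]), 'ee_pos': array([ 0.22050522, -0.58441616,  0.23064942]), 'tcp_rot': array([-2.58343197e+00,  1.78643629e+00,  1.70301918e-03]), 'contact_force': array([-1.53255626, -0.30867632,  0.07462824]), 'moment': array([0.04665779, 0.03309411, 0.02279779]), 'grip_width': 0.9982580097908554}
scene 54.788432469406615 318.76076389397895 198.68886135031445 [ 2.00924156  1.42428442 -0.53718837] [-0.17766034 -0.32067774  1.70294933]
top 57.159308522243634 316.93678344009004 201.3282215936351 [ 2.19365553 -2.14737174  0.07456102] [1.15367833e-03 5.76389345e-01 1.35374763e+00]
```

View pics/scene0.png

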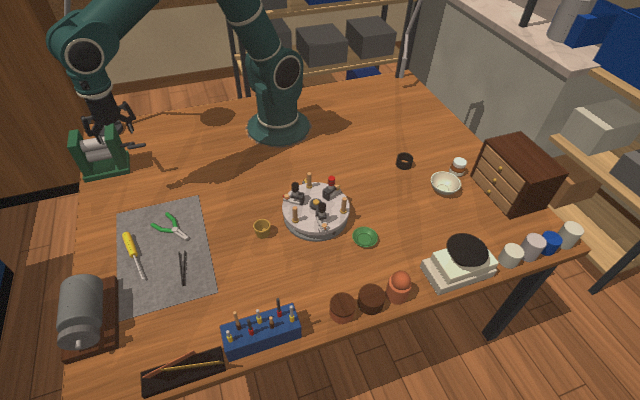

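View pics/top0.png

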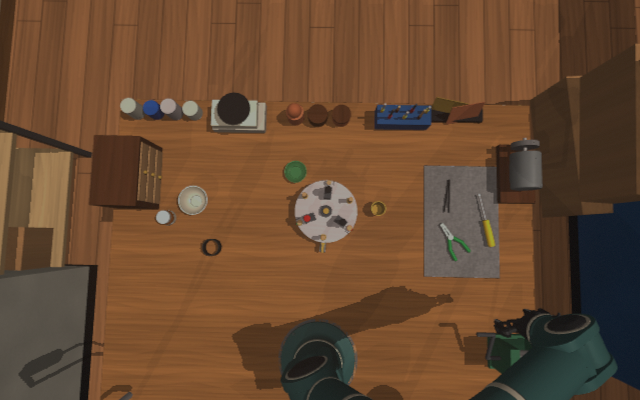

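```bash
python3 - <<'E'
import cv2
a=cv2.imread("pics/top0.png")[170:260,270:400]; cv2.imwrite("pics/top0z.png",cv2.resize(a,None,fx=6,fy=6,interpolation=cv2.INTER_CUBIC))
a=cv2.imread("pics/scene0.png")[165:250,245:385]; cv2.imwrite("pics/scene0z.png",cv2.resize(a,None,fx=5.5,fy=5.5,interpolation=cv2.INTER_CUBIC))
E
```

```text
(no output)
```

View pics/top0z.png

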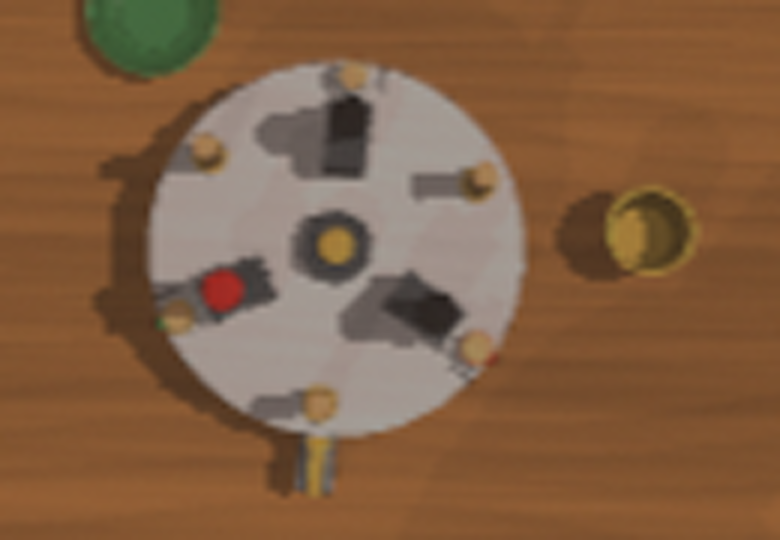

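View pics/scene0z.png

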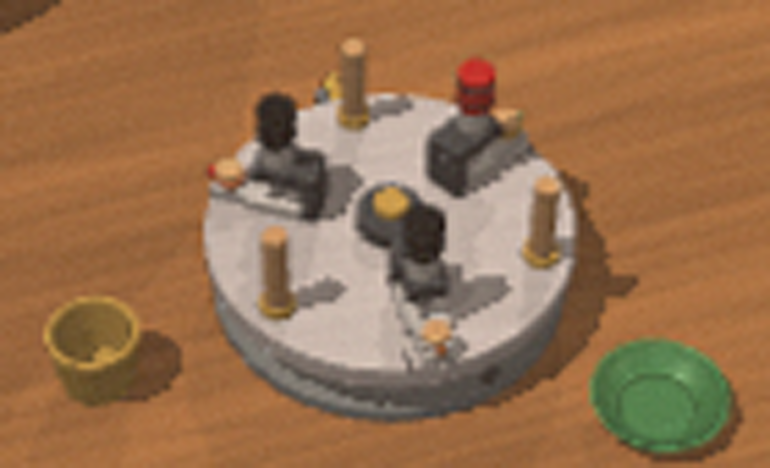

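```bash
cat > h.py <<'E'
import numpy as np,cv2
from plant import bot
def save(n,f,crop=None,k=1):
    c=bot.capture(n);im=c["pixels"][:,:,::-1]
    if crop: x0,y0,x1,y1=crop; im=im[y0:y1,x0:x1]
    if k!=1: im=cv2.resize(im,None,fx=k,fy=k,interpolation=cv2.INTER_CUBIC)
    cv2.imwrite(f"pics/{f}.png",im); return c
def unproj(c,u,v,z):
    f=200/np.tan(np.radians(c["fovy"])/2); R=cv2.Rodrigues(np.array(c["rvec"]))[0];t=np.array(c["tvec"])
    d=R.T@np.array([(u-c["cx"])/f,(v-c["cy"])/f,1]); o=-R.T@t
    return o+d*(z-o[2])/d[2]
def zo(c,u,v,z,x0,y0,k): return unproj(c,(u+.5)/k-.5+x0,(v+.5)/k-.5+y0,z)
E
cat > /tmp/m.py <<'E'
import sys; sys.path.insert(0,'.')
from h import *
t=dict(fovy=57.159308522243634,cx=316.93678344009004,cy=201.3282215936351,rvec=[2.19365553,-2.14737174,0.07456102],tvec=[1.15367833e-03,5.76389345e-01,1.35374763])
s=dict(fovy=54.788432469406615,cx=318.76076389397895,cy=198.68886135031445,rvec=[2.00924156,1.42428442,-0.53718837],tvec=[-0.17766034,-0.32067774,1.70294933])
P={}
for n,u,v,z in [("disc",337,249,.055),("hub",336,245,.077),("post",320,403,.119),("postL",208,151,.119),("postR",483,180,.119),("red",222,290,.138),("ptr",318,465,.042)]:
    P["t"+n]=zo(t,u,v,z,270,170,6)
for n,u,v,z in [("hub",391,203,.077),("post",352,46,.119),("postL",546,184,.119),("postR",273,234,.119),("red",477,68,.138)]:
    P["s"+n]=zo(s,u,v,z,245,165,5.5)
for k in P: print(k,P[k].round(4))
for q in "ts":
    c=(P[q+"post"]+P[q+"postL"]+P[q+"postR"])/3
    print(q,c.round(4))
    for k in ("post","postL","postR","red"):
        d=P[q+k]-c; print(k,np.hypot(*d[:2]).round(4),np.degrees(np.arctan2(d[1],d[0])).round(1))
E
python3 /tmp/m.py
```

```text
tdisc [ 0.5385 -0.0201  0.055 ]
thub [ 0.5396 -0.0193  0.077 ]
tpost [ 0.4455 -0.0116  0.119 ]
tpostL [0.5904 0.0568 0.119 ]
tpostR [ 0.5767 -0.1037  0.119 ]
tred [0.5088 0.0458 0.138 ]
tptr [ 0.4069 -0.0112  0.042 ]
shub [ 0.5455 -0.0202  0.077 ]
spost [ 0.4481 -0.0123  0.119 ]
spostL [0.5967 0.0579 0.119 ]
spostR [ 0.5827 -0.106   0.119 ]
sred [0.5099 0.0468 0.138 ]
t [ 0.5376 -0.0195  0.119 ]
post 0.0924 175.1
postL 0.0928 55.3
postR 0.0929 -65.0
red 0.0714 113.8
s [ 0.5425 -0.0201  0.119 ]
post 0.0947 175.3
postL 0.0949 55.2
postR 0.0948 -64.9
red 0.0745 116.0
```

The red knob is at top (307,218) and starts 115° round from the table axis at about (0.540, -0.020). The push post is at top (323,237), and the pointer bearing is about 175°. Both cameras agree to within 5 mm. I'll write a helper that converts targets into rows.

```bash
cat > plan.py <<'E'
# plan.py x y z yawdeg ... : tool-unit shift/turn to targets (tool x axis at world yaw, pointing down)
import sys,numpy as np
from scipy.spatial.transform import Rotation as R
from plant import bot
s=bot.read_state(); R0=R.from_rotvec(s["tcp_rot"]); x=R0.as_matrix()[:,0]
print("t",round(s["t"],2),"pos",s["ee_pos"].round(4),"yaw",np.degrees(np.arctan2(x[1],x[0])).round(1),"F",s["contact_force"].round(1),"grip",round(s["grip_width"],3),"q",s["joint_pos"].round(2))
a=np.array(sys.argv[1:],float).reshape(-1,4)
for r in a:
    y=np.radians(r[3]); c,sn=np.cos(y),np.sin(y)
    T=R.from_matrix(np.array([[c,sn,0],[sn,-c,0],[0,0,-1]]))
    print((R0.inv().apply(r[:3]-s["ee_pos"])/.3).round(3),((R0.inv()*T).as_rotvec()/np.radians(120)).round(3))
E
python3 plan.py .37 -.28 .23 -37 .448 .026 .22 -5
```

```text
t 0.1 pos [ 0.2205 -0.5845  0.2307] yaw -69.3 F [ 0.5  0.2 -0.9] grip 0.994 q [ 1.17  0.42 -0.01  1.61  0.    1.11 -0.05]
[-0.774 -0.824  0.003] [-0.     0.001 -0.269]
[-1.636 -1.428  0.037] [-0.     0.001 -0.536]
```

```bash
python3 -m creep '[-0.08,-0.08,0,0,0,-0.03,0, -0.17,-0.18,0,0,0,-0.06,0, -0.26,-0.28,0,0,0,-0.09,0, -0.35,-0.37,0,0,0,-0.12,0, -0.43,-0.46,0,0,0,-0.15,0, -0.52,-0.55,0,0,0,-0.18,0, -0.61,-0.64,0,0,0,-0.21,0, -0.69,-0.73,0,0,0,-0.24,0, -0.77,-0.82,0,0,0,-0.27,0, -0.77,-0.82,0,0,0,-0.27,0]' 40; python3 plan.py .448 .026 .22 -5
```

```text
t: 0.93
ee_pos: [0.3719, -0.2758, 0.2311]
tcp_rot: [-2.984, 0.977, 0.001]
contact_force: [0.6, -0.0, -0.5]
grip_width: -0.001
t 0.93 pos [ 0.3719 -0.2758  0.2311] yaw -36.3 F [ 0.6 -0.  -0.5] grip -0.001 q [ 0.84  0.14 -0.29  1.99  0.04  1.02 -0.1 ]
[-0.391 -0.961  0.039] [-0.001  0.    -0.261]
```

```bash
python3 -m creep '[-0.04,-0.1,0,0,0,-0.03,0, -0.09,-0.21,0,0,0,-0.06,0, -0.13,-0.32,0,0,0,-0.09,0, -0.18,-0.43,0.01,0,0,-0.12,0, -0.22,-0.54,0.02,0,0,-0.15,0, -0.26,-0.65,0.02,0,0,-0.18,0, -0.31,-0.76,0.03,0,0,-0.21,0, -0.35,-0.86,0.04,0,0,-0.24,0, -0.39,-0.96,0.04,0,0,-0.26,0, -0.39,-0.96,0.04,0,0,-0.26,0]'; python3 plan.py .448 .026 .085 -5
python3 -c "
from h import *
for n in ('wrist','top'):
    c=save(n,n+'1');print(c['fovy'],c['rvec'],c['tvec'])
"
```

```text
t: 1.77
ee_pos: [0.4486, 0.031, 0.2198]
tcp_rot: [-3.135, 0.125, -0.001]
contact_force: [-0.5, 0.5, -1.2]
grip_width: -0.002
t 1.77 pos [0.4486 0.031  0.2198] yaw -4.6 F [-0.5  0.5 -1.2] grip -0.002 q [ 0.44  0.15 -0.62  2.03  0.1   0.99 -0.31]
[-0.001  0.019  0.449] [-0.002 -0.     0.004]
70.48793520134616 [-2.86975511  0.11416954  0.01584352] [-0.44468135  0.03268978  0.38482372]
57.159308522243634 [ 2.19365553 -2.14737174  0.07456102] [1.15367833e-03 5.76389345e-01 1.35374763e+00]
```

View pics/wrist1.png

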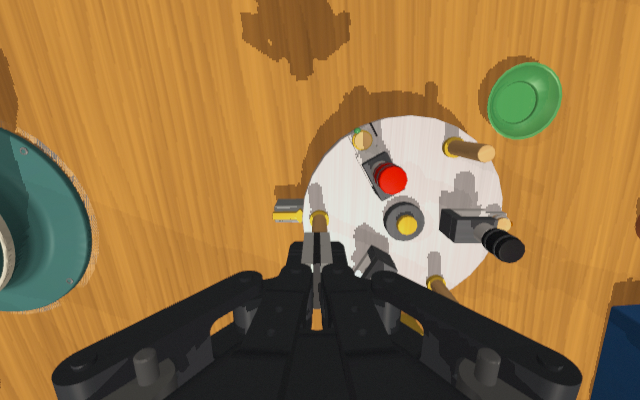

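```bash
python3 -c "
from h import *
c=bot.capture('wrist')
for n,u,v,z in [('postcollar',319,215,.06),('hub',407,225,.077),('disc',403,208,.055),('red',394,180,.138),('postL',486,153,.119),('ptr',288,211,.042)]: print(n,unproj(c,u,v,z).round(4))
"
```

```text
postcollar [ 0.4474 -0.0098  0.06  ]
hub [ 0.5408 -0.0234  0.077 ]
disc [ 0.543  -0.0114  0.055 ]
red [0.5118 0.0414 0.138 ]
postL [0.5951 0.0537 0.119 ]
ptr [ 0.4108 -0.0079  0.042 ]
```

The wrist view agrees: the post is at wrist (319,215) and the red knob at (394,180), both within a few mm of the earlier estimates. Next I lower the closed fingers behind the post.

```bash
python3 -m creep '[0,0,0.06,0,0,0,0, 0,0,0.13,0,0,0,0, 0,0,0.2,0,0,0,0, 0,0,0.27,0,0,0,0, 0,0,0.34,0,0,0,0, 0,0,0.4,0,0,0,0, 0,0,0.44,0,0,0,0, 0,0,0.45,0,0,0,0, 0,0,0.45,0,0,0,0]'
python3 - <<'E' > /tmp/a; 
import numpy as np
o=[]
for th in [156,160,164,168,172,176,180,184,188,192,196,200,204,208,212]:
    t=np.radians(th); o+=[.541+.095*np.cos(t),-.02+.095*np.sin(t),.085,-5+max(0,(th-163))]
print(*np.round(o,4))
E
python3 plan.py $(cat /tmp/a)
```

```text
t: 2.67
ee_pos: [0.4472, 0.0247, 0.084]
tcp_rot: [-3.137, 0.142, 0.003]
contact_force: [0.0, 0.9, -0.4]
grip_width: 0.002
t 2.67 pos [0.4472 0.0247 0.084 ] yaw -5.2 F [ 0.   0.9 -0.4] grip 0.002 q [ 0.35  0.38 -0.55  2.14  0.3   0.7  -0.49]
[ 0.025  0.018 -0.004] [-0.001  0.001 -0.001]
[ 0.019  0.039 -0.004] [-0.001  0.001 -0.001]
[ 0.014  0.061 -0.004] [-0.001  0.001 -0.01 ]
[ 0.01   0.082 -0.004] [-0.001  0.001 -0.043]
[ 0.008  0.105 -0.004] [-0.001  0.001 -0.076]
[ 0.008  0.127 -0.004] [-0.001  0.001 -0.11 ]
[ 0.009  0.149 -0.004] [-0.001  0.001 -0.143]
[ 0.012  0.171 -0.004] [-0.001  0.001 -0.176]
[ 0.016  0.192 -0.004] [-0.001  0.001 -0.21 ]
[ 0.022  0.214 -0.004] [-0.001  0.001 -0.243]
[ 0.03   0.235 -0.004] [-0.001  0.001 -0.276]
[ 0.038  0.255 -0.004] [-0.001  0.001 -0.31 ]
[ 0.048  0.274 -0.004] [-0.001  0.001 -0.343]
[ 0.06   0.293 -0.004] [-0.001  0.001 -0.376]
[ 0.072  0.311 -0.004] [-0.001  0.001 -0.41 ]
```

```bash
python3 -m creep '[0.02,0.02,0,0,0,0,0, 0.018,0.04,0,0,0,-0.005,0, 0.014,0.055,0,0,0,-0.01,0, 0.011,0.07,0,0,0,-0.025,0, 0.01,0.085,0,0,0,-0.045,0, 0.008,0.1,0,0,0,-0.07,0, 0.008,0.115,0,0,0,-0.09,0, 0.008,0.13,0,0,0,-0.115,0, 0.009,0.142,0,0,0,-0.135,0, 0.009,0.149,0,0,0,-0.143,0]'
python3 - <<'E' > /tmp/a; 
import numpy as np
o=[]
for th in [180,184,188,192,196,200,204,208,212]:
    t=np.radians(th); o+=[.541+.095*np.cos(t),-.02+.095*np.sin(t),.085,-5+max(0,(th-163))]
print(*np.round(o,4))
E
python3 plan.py $(cat /tmp/a); python3 -c "
from h import *
save('scene','s2',(245,145,385,250),5.5)"
```

```text
t: 3.5
ee_pos: [0.4463, -0.0206, 0.0845]
tcp_rot: [-3.122, -0.332, 0.0]
contact_force: [2.4, 4.2, 1.6]
grip_width: -0.003
t 3.5 pos [ 0.4463 -0.0206  0.0845] yaw 12.1 F [2.4 4.2 1.6] grip -0.003 q [ 0.5   0.38 -0.61  2.15  0.33  0.7  -0.12]
[-0.    -0.002 -0.002] [-0.001  0.     0.001]
[-0.004  0.02  -0.002] [-0.001  0.    -0.032]
[-0.007  0.042 -0.002] [-0.001 -0.    -0.066]
[-0.007  0.064 -0.002] [-0.001 -0.    -0.099]
[-0.007  0.086 -0.002] [-0.001 -0.    -0.132]
[-0.005  0.108 -0.002] [-0.001 -0.    -0.166]
[-0.001  0.129 -0.002] [-0.001 -0.    -0.199]
[ 0.004  0.151 -0.002] [-0.001 -0.    -0.232]
[ 0.011  0.172 -0.002] [-0.001 -0.    -0.266]
```

View pics/s2.png

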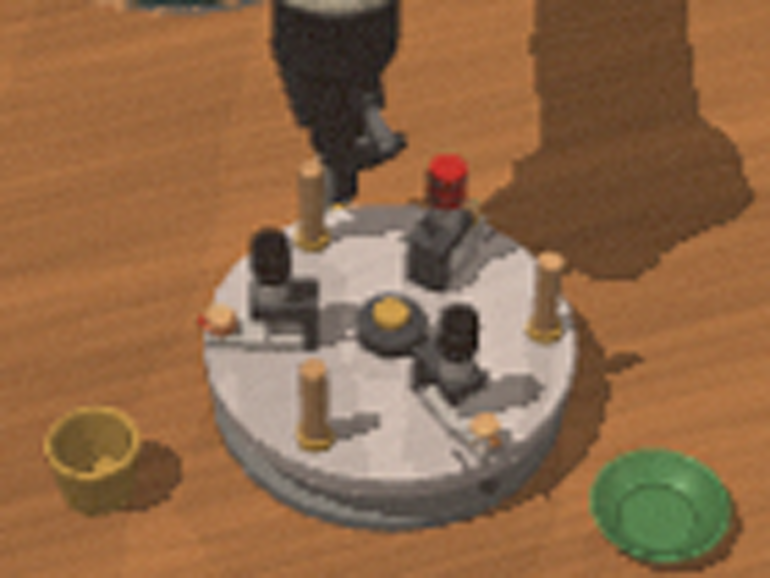

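The table is turning: the pushed post has moved to crop (312,165), and the finger force is about 5 N. I continue along the arc.

```bash
python3 -m creep '[-0.003,0.013,0,0,0,-0.02,0, -0.005,0.027,0,0,0,-0.04,0, -0.007,0.042,0,0,0,-0.065,0, -0.007,0.057,0,0,0,-0.09,0, -0.007,0.072,0,0,0,-0.11,0, -0.007,0.086,0,0,0,-0.132,0, -0.006,0.1,0,0,0,-0.155,0, -0.004,0.114,0,0,0,-0.175,0, -0.001,0.129,0,0,0,-0.199,0, -0.001,0.129,0,0,0,-0.199,0]'
python3 plan.py; python3 -c "
from h import *
save('scene','s3',(245,145,385,250),5.5)
save('top','t3',(270,170,400,260),6)"
```

```text
t: 4.38
ee_pos: [0.454, -0.06, 0.0844]
tcp_rot: [-2.987, -0.97, 0.001]
contact_force: [0.5, 0.1, -0.8]
grip_width: -0.002
t 4.38 pos [ 0.454  -0.06    0.0844] yaw 36.0 F [ 0.5  0.1 -0.8] grip -0.002 q [ 0.65  0.42 -0.69  2.12  0.4   0.73  0.33]
```

View pics/s3.png

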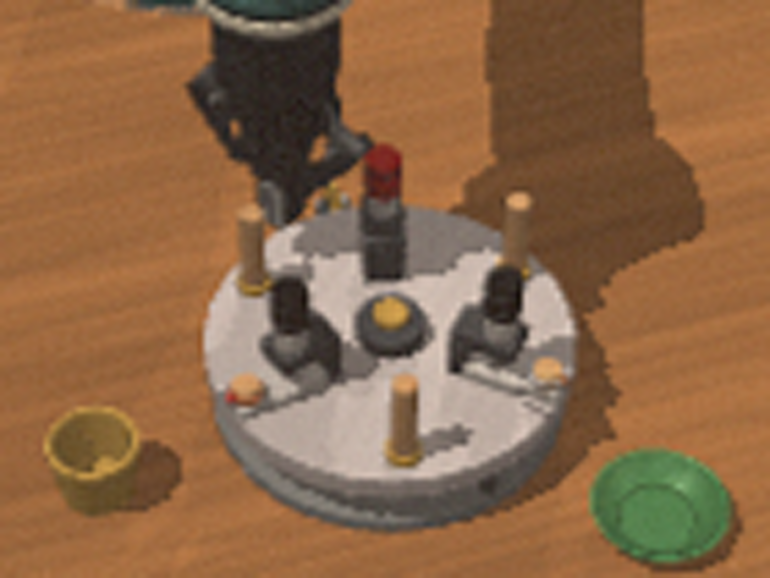

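View pics/t3.png

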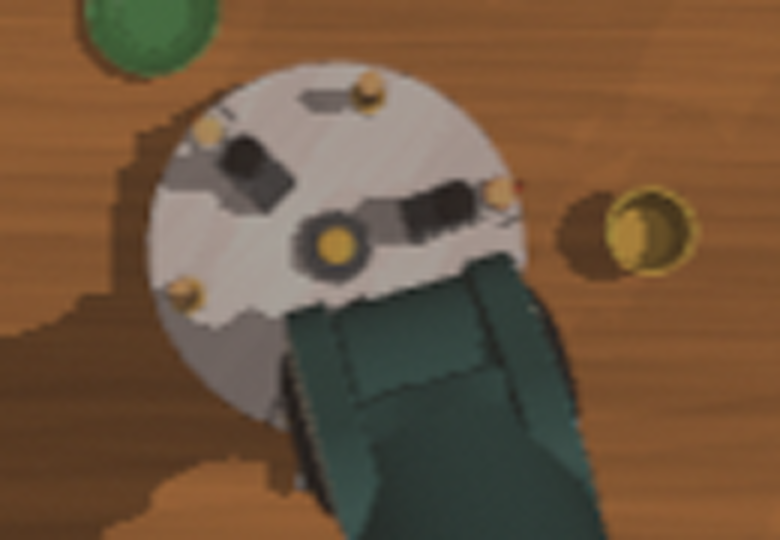

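The contact force has dropped to zero, so the detent seems to have taken the table. I wait a moment, lift clear and measure the angle.

```bash
python3 -m creep '[0,0,0,0,0,0,0, 0,0,0,0,0,0,0, 0,0,0,0,0,0,0, 0,0,0,0,0,0,0, 0,0,0,0,0,0,0, 0,0,0,0,0,0,0]'
python3 plan.py; python3 -c "
from h import *
save('top','t4',(270,170,400,260),6)
save('scene','s4',(245,145,385,250),5.5)"
```

```text
t: 4.98
ee_pos: [0.4538, -0.059, 0.0844]
tcp_rot: [-2.988, -0.965, 0.001]
contact_force: [-0.2, -0.0, -0.0]
grip_width: 0.004
t 4.98 pos [ 0.4538 -0.059   0.0844] yaw 35.8 F [-0.2 -0.  -0. ] grip 0.004 q [ 0.65  0.42 -0.69  2.12  0.4   0.73  0.33]
```

View pics/t4.png

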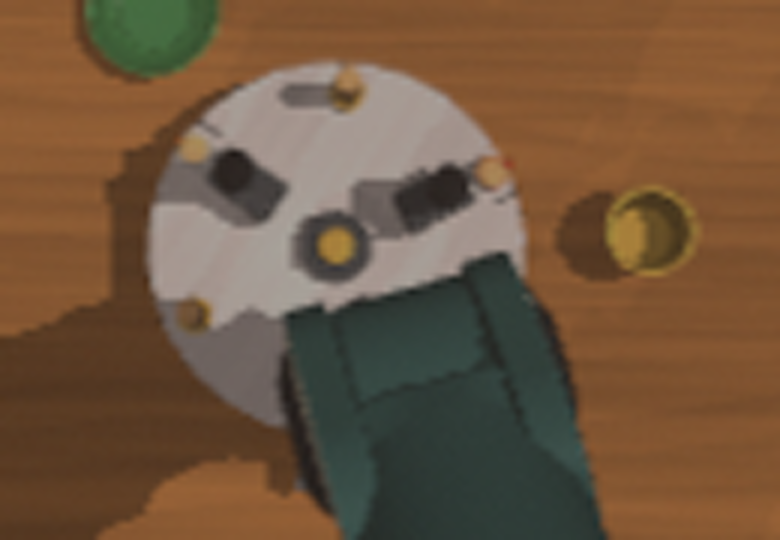

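View pics/s4.png

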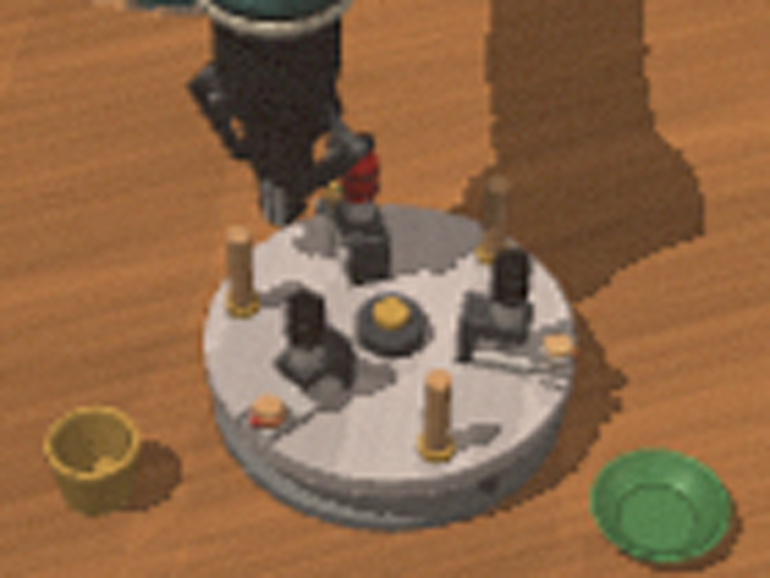

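```bash
cat > ang.py <<'E'
import sys
from h import *
t=bot.capture('top')
a=np.array(sys.argv[1:],float).reshape(-1,3)
for u,v,z in a:
    p=zo(t,u,v,z,270,170,6); d=p-[.5385,-.0195,0]; print(p.round(4),np.hypot(*d[:2]).round(4),np.degrees(np.arctan2(d[1],d[0])).round(1))
E
python3 ang.py 347 87 .119 196 312 .119 232 170 .138 447 187 .138
```

```text
[ 0.6297 -0.0236  0.119 ] 0.0913 -2.6
[0.4964 0.0614 0.119 ] 0.0912 117.5
[0.5778 0.0417 0.138 ] 0.0728 57.3
[ 0.5706 -0.0818  0.138 ] 0.0701 -62.8
```

The table sits at about 62°, so it has clicked. The knuckles may be close to the red knob, so I back out sideways (+y, -x) before rising.

```bash
python3 -m creep '[0,0.02,0,0,0,0,0, -0.01,0.04,0,0,0,0,0, -0.05,0.04,0,0,0,0,0, -0.1,0.04,0,0,0,0,0, -0.15,0.04,0,0,0,0,0, -0.2,0.04,0,0,0,0,0, -0.2,0.04,-0.12,0,0,0,0.3, -0.2,0.04,-0.24,0,0,0,0.7, -0.2,0.04,-0.36,0,0,0,0.7, -0.2,0.04,-0.36,0,0,0,0.7]'
python3 plan.py .468 -.014 .21 -5; python3 -c "
from h import *
save('top','t5',(270,170,400,260),6)
save('wrist','w5')
save('scene','s5',(245,145,385,250),5.5)"
```

```text
t: 5.97
ee_pos: [0.414, -0.105, 0.1975]
tcp_rot: [2.987, 0.963, 0.007]
contact_force: [1.5, -0.2, 1.7]
grip_width: 0.564
t 5.97 pos [ 0.414  -0.105   0.1975] yaw 35.8 F [ 1.5 -0.2  1.7] grip 0.564 q [ 0.93  0.16 -0.81  2.1   0.14  0.93  0.67]
[ 0.324 -0.141 -0.041] [ 0.002 -0.002  0.34 ]
```

View pics/w5.png

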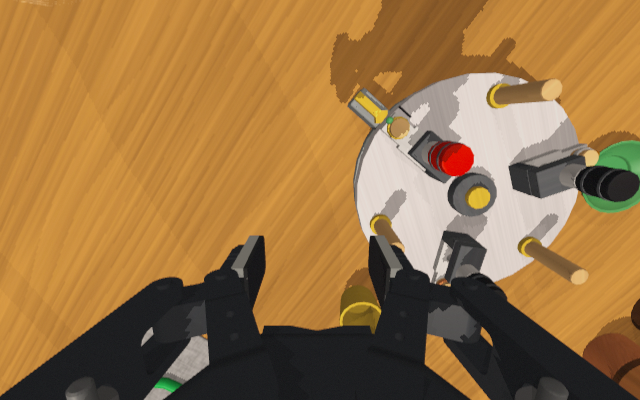

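View pics/s5.png

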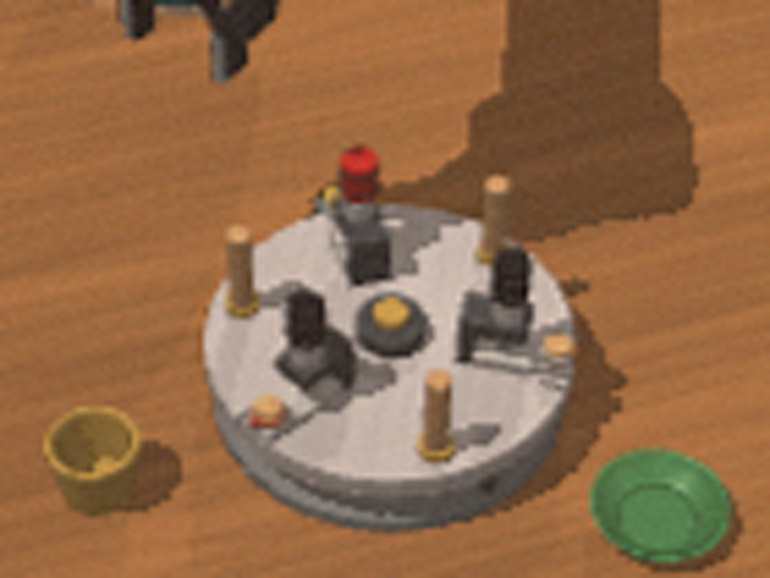

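View pics/t5.png

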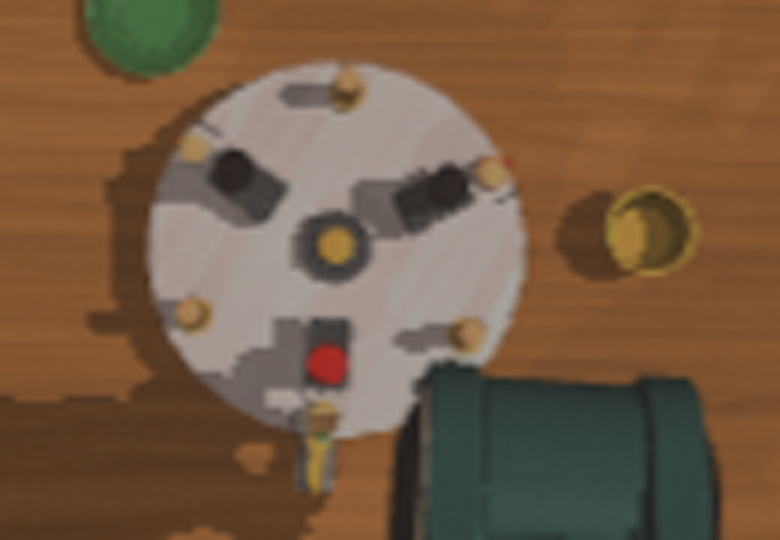

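The red station is at the pointer in top crop (327,365), and the table has settled. Now I measure the knob.

```bash
python3 ang.py 347 87 .119 194 313 .119 468 333 .119 327 365 .138; python3 -c "
from h import *
s=bot.capture('scene'); w=bot.capture('wrist')
print(zo(s,359,160,.138,245,145,5.5), unproj(w,457,159,.138))
im=w['pixels'][100:220,340:520,::-1]; cv2.imwrite('pics/w5z.png',cv2.resize(im,None,fx=4,fy=4))"
```

```text
[ 0.6297 -0.0236  0.119 ] 0.0913 -2.6
[0.4958 0.0626 0.119 ] 0.0925 117.5
[ 0.4877 -0.0964  0.119 ] 0.0921 -123.5
[ 0.4673 -0.0151  0.138 ] 0.0713 176.5
[ 0.47202039 -0.01593269  0.138     ] [ 0.46568497 -0.01421377  0.138     ]
```

View pics/w5z.png

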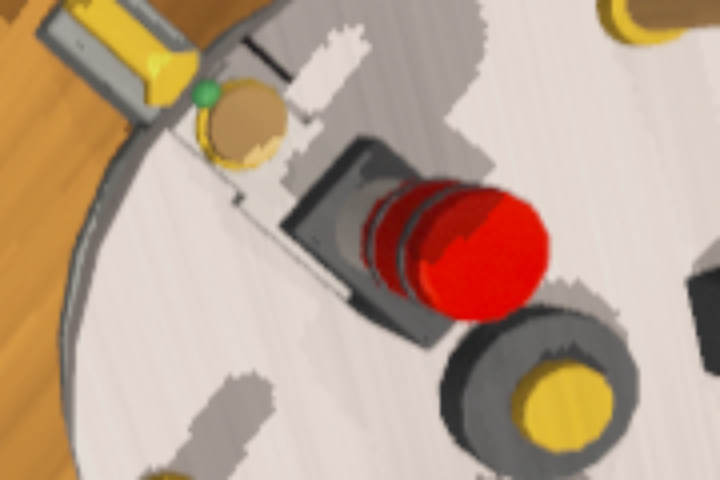

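```bash
python3 -m creep '[0.04,-0.02,-0.02,0,0,0.05,0.7, 0.08,-0.04,-0.04,0,0,0.1,0.7, 0.12,-0.05,-0.04,0,0,0.15,0.7, 0.16,-0.07,-0.04,0,0,0.2,0.7, 0.2,-0.09,-0.04,0,0,0.25,0.7, 0.24,-0.11,-0.04,0,0,0.3,0.7, 0.29,-0.13,-0.04,0,0,0.34,0.7, 0.324,-0.141,-0.04,0,0,0.34,0.7, 0.324,-0.141,-0.04,0,0,0.34,0.7, 0.324,-0.141,-0.04,0,0,0.34,0.7]' 60
python3 plan.py .468 -.015 .105 -4; python3 -c "
from h import *
save('wrist','w6')"
```

```text
t: 7.1
ee_pos: [0.4652, -0.0125, 0.2026]
tcp_rot: [-3.136, 0.134, 0.007]
contact_force: [0.2, -0.1, -0.3]
grip_width: 0.698
t 7.1 pos [ 0.4652 -0.0125  0.2026] yaw -4.9 F [ 0.2 -0.1 -0.3] grip 0.698 q [ 0.64  0.24 -0.76  2.    0.19  0.98 -0.3 ]
[0.011 0.008 0.325] [-0.001  0.002 -0.008]
```

View pics/w6.png

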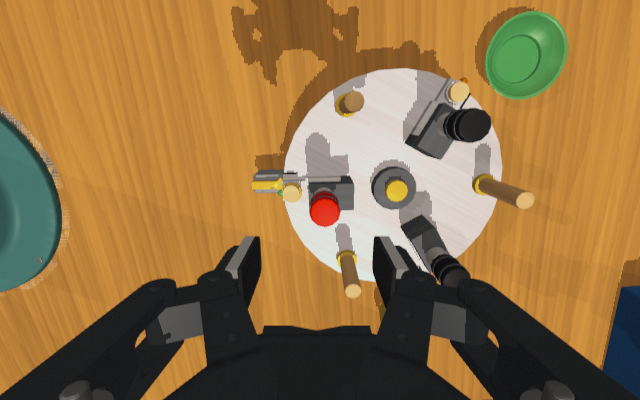

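```bash
python3 -c "
from h import *
w=bot.capture('wrist')
print(unproj(w,324,211,.138))
im=w['pixels'][150:270,230:410,::-1]; cv2.imwrite('pics/w6z.png',cv2.resize(im,None,fx=4,fy=4))"
```

```text
[ 0.47048777 -0.01391294  0.138     ]
```

View pics/w6z.png

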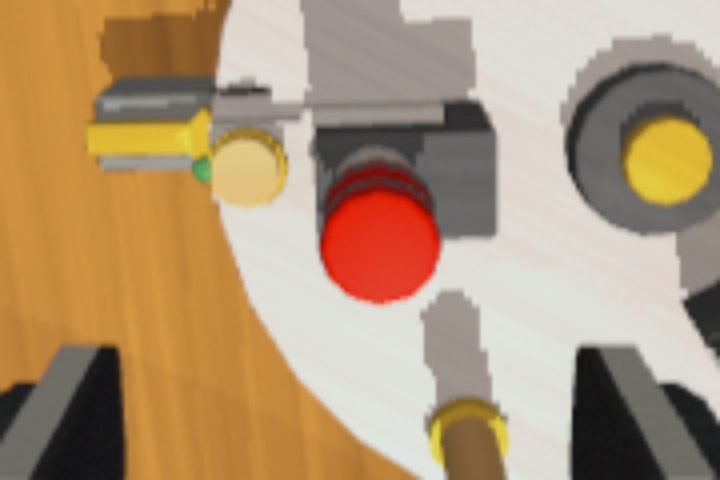

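Knob centre is at wrist (325,211), which gives (0.470,-0.0145). That agrees with the other cameras within 2 mm. I descend around it.

```bash
python3 -m creep '[0.013,0.008,0.04,0,0,0,0.7, 0.013,0.008,0.09,0,0,0,0.7, 0.013,0.008,0.14,0,0,0,0.7, 0.013,0.008,0.19,0,0,0,0.7, 0.013,0.008,0.24,0,0,0,0.7, 0.013,0.008,0.28,0,0,0,0.7, 0.013,0.008,0.31,0,0,0,0.7, 0.013,0.008,0.325,0,0,0,0.7, 0.013,0.008,0.325,0,0,0,0.7, 0.013,0.008,0.325,0,0,0,0.7]' 60
python3 plan.py .469 -.015 .105 -4; python3 -c "
from h import *
save('wrist','w7');save('scene','s7',(245,145,385,250),5.5)"
```

```text
t: 8.03
ee_pos: [0.4685, -0.016, 0.1057]
tcp_rot: [-3.136, 0.137, 0.006]
contact_force: [0.6, 0.3, 0.4]
grip_width: 0.701
t 8.03 pos [ 0.4685 -0.016   0.1057] yaw -5.0 F [0.6 0.3 0.4] grip 0.701 q [ 0.55  0.4  -0.69  2.08  0.35  0.78 -0.43]
[ 0.001 -0.003  0.002] [-0.001  0.002 -0.008]
```

View pics/w7.png

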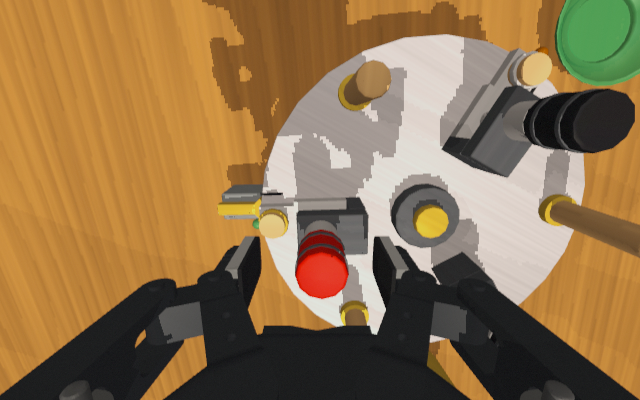

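View pics/s7.png

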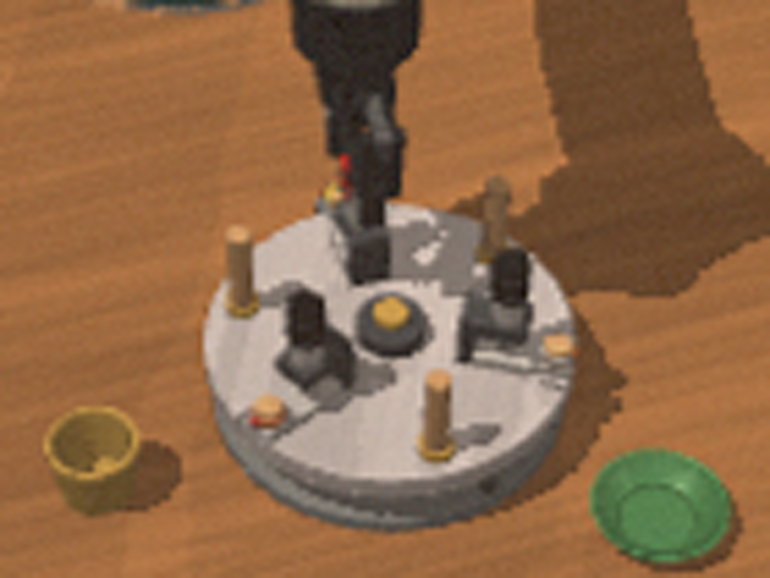

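The knob top is at wrist (321,272), and the jaw midpoint is at about column 317, so I shift about 1.5 mm in +x. Then I close.

```bash
python3 -m creep '[0.005,0,0,0,0,0,0.6, 0.005,0,0,0,0,0,0.5, 0.005,0,0,0,0,0,0.4, 0.005,0,0,0,0,0,0.33, 0.005,0,0,0,0,0,0.28, 0.005,0,0,0,0,0,0.2, 0.005,0,0,0,0,0,0.1, 0.005,0,0,0,0,0,0, 0.005,0,0,0,0,0,0, 0.005,0,0,0,0,0,0]' 50
python3 plan.py; python3 -c "
from h import *
save('wrist','w8');save('scene','s8',(245,145,385,250),5.5)"
```

```text
t: 8.97
ee_pos: [0.4708, -0.0161, 0.1063]
tcp_rot: [-3.136, 0.137, 0.003]
contact_force: [1.5, 1.0, 5.7]
grip_width: 0.264
t 8.97 pos [ 0.4708 -0.0161  0.1063] yaw -5.0 F [1.5 1.  5.7] grip 0.264 q [ 0.55  0.4  -0.68  2.08  0.35  0.78 -0.44]
```

View pics/w8.png

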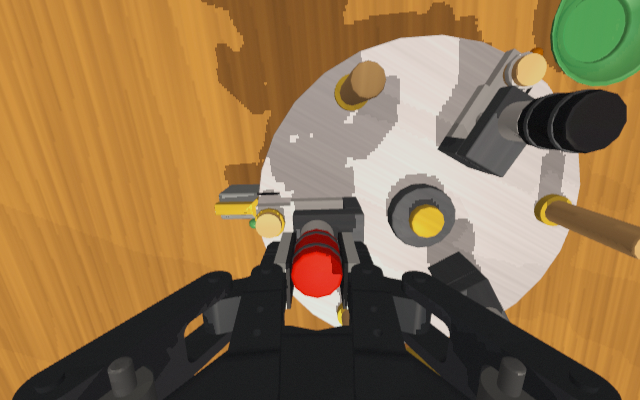

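View pics/s8.png

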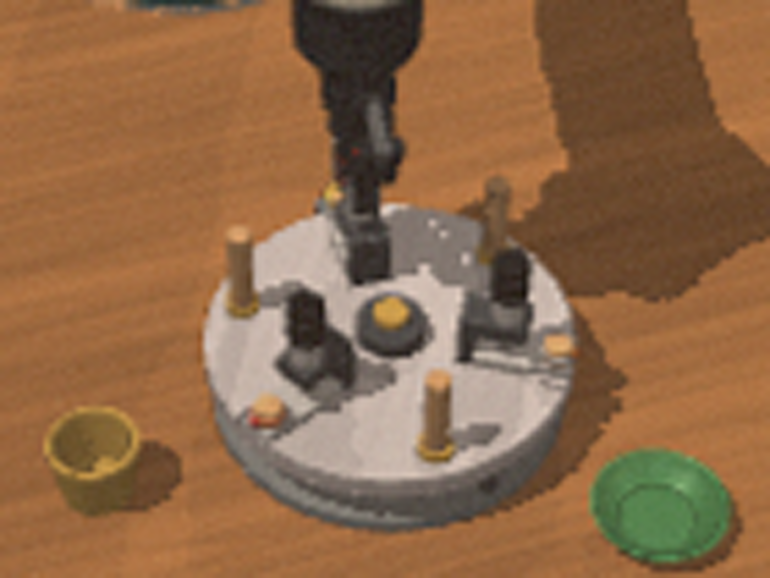

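The knob is held, with the opening at 0.264 (about 22.5 mm) and a small side force. I pull up slowly.

```bash
python3 -m creep '[0,0,0,0,0,0,0, 0,0,-0.005,0,0,0,0, 0,0,-0.01,0,0,0,0, 0,0,-0.015,0,0,0,0, 0,0,-0.02,0,0,0,0, 0,0,-0.025,0,0,0,0, 0,0,-0.03,0,0,0,0, 0,0,-0.035,0,0,0,0, 0,0,-0.04,0,0,0,0, 0,0,-0.04,0,0,0,0]' 80
python3 plan.py
```

```text
t: 9.9
ee_pos: [0.4708, -0.0161, 0.1184]
tcp_rot: [-3.136, 0.137, 0.003]
contact_force: [5.2, -0.1, -11.7]
grip_width: 0.258
t 9.9 pos [ 0.4708 -0.0161  0.1184] yaw -5.0 F [  5.2  -0.1 -11.7] grip 0.258 q [ 0.57  0.38 -0.7   2.07  0.33  0.81 -0.42]
```

```bash
python3 -m creep '[0,0,-0.003,0,0,0,0, 0,0,-0.006,0,0,0,0, 0,0,-0.009,0,0,0,0, 0,0,-0.012,0,0,0,0, 0,0,-0.014,0,0,0,0, 0,0,-0.014,0,0,0,0, 0,0,-0.014,0,0,0,0]' 80
python3 plan.py
```

```text
t: 10.48
ee_pos: [0.4708, -0.0161, 0.1225]
tcp_rot: [-3.136, 0.137, 0.003]
contact_force: [6.6, -0.1, -13.1]
grip_width: 0.258
t 10.48 pos [ 0.4708 -0.0161  0.1225] yaw -5.0 F [  6.6  -0.1 -13.1] grip 0.258 q [ 0.57  0.37 -0.7   2.06  0.32  0.82 -0.41]
```

```bash
python3 -m creep '[0,0,-0.002,0,0,0,0, 0,0,-0.003,0,0,0,0, 0,0,-0.003,0,0,0,0, 0,0,-0.003,0,0,0,0, 0,0,-0.003,0,0,0,0, 0,0,-0.003,0,0,0,0, 0,0,-0.003,0,0,0,0]' 80
python3 plan.py; python3 -c "
from h import *
save('wrist','w9');save('scene','s9',(245,145,385,250),5.5);save('top','t9',(270,170,400,260),6)"
```

```text
t: 11.07
ee_pos: [0.4707, -0.0162, 0.1227]
tcp_rot: [-3.135, 0.137, 0.003]
contact_force: [13.0, 1.0, -27.2]
grip_width: 0.262
t 11.07 pos [ 0.4707 -0.0162  0.1227] yaw -5.0 F [ 13.    1.  -27.2] grip 0.262 q [ 0.57  0.37 -0.7   2.06  0.32  0.82 -0.41]
```

View pics/w9.png

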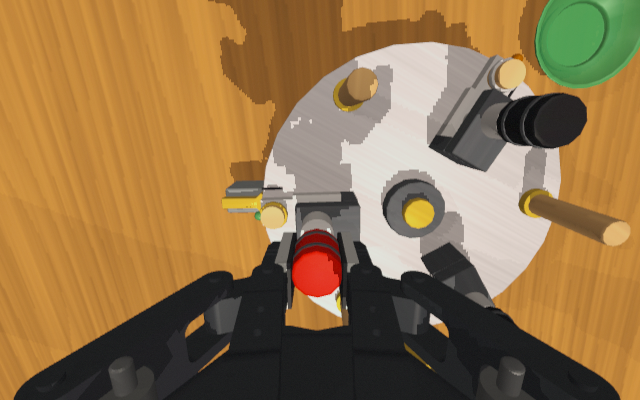

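View pics/s9.png

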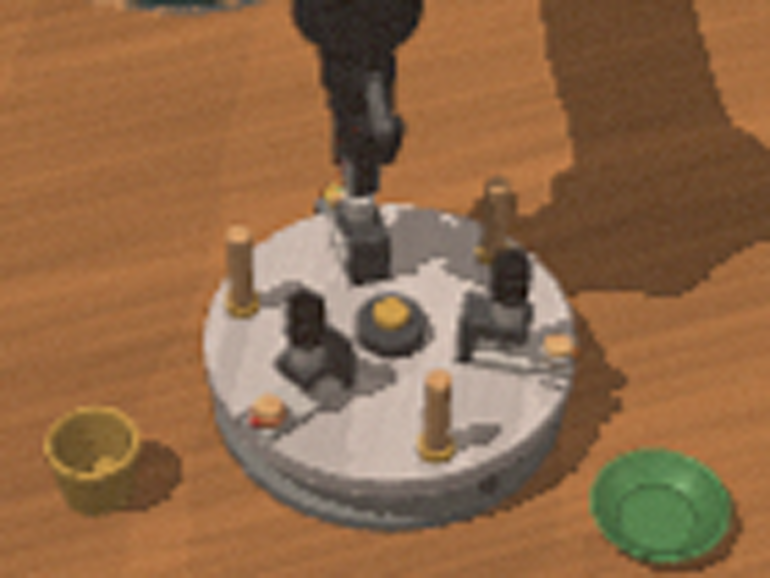

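View pics/t9.png

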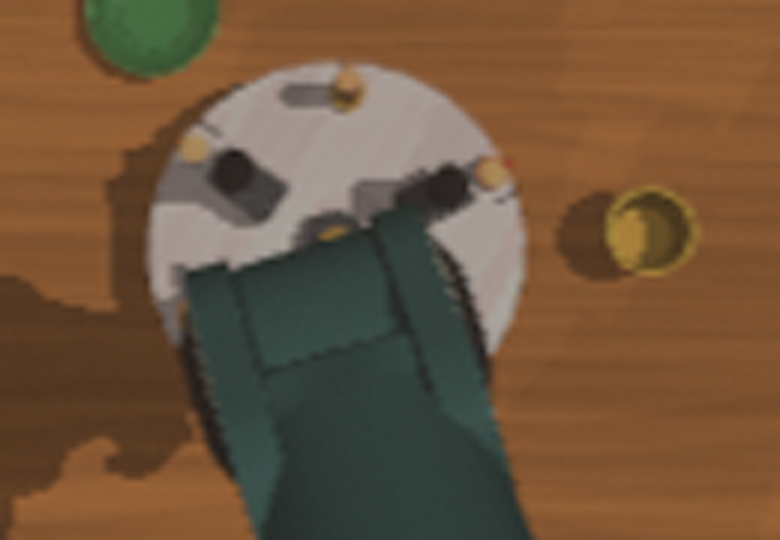

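The plunger is on its stop: the force rose to 27 N with no further travel. The table hasn't moved, with the posts at the same pixels. I hold briefly, easing off slightly, to check for slip.

```bash
python3 -m creep '[0,0,0,0,0,0,0, 0,0,0,0,0,0,0, 0,0,0,0,0,0,0, 0,0,0,0,0,0,0, 0,0,0,0,0,0,0, 0,0,0,0,0,0,0, 0,0,0,0,0,0,0, 0,0,0,0,0,0,0, 0,0,0,0,0,0,0, 0,0,0,0,0,0,0]' 80
python3 plan.py;  python3 -m creep '[0,0,0,0,0,0,0, 0,0,0,0,0,0,0, 0,0,0,0,0,0,0, 0,0,0,0,0,0,0, 0,0,0,0,0,0,0, 0,0,0,0,0,0,0]' 80
```

```text
t: 12.05
ee_pos: [0.4707, -0.0162, 0.1226]
tcp_rot: [-3.135, 0.137, 0.003]
contact_force: [7.1, 0.8, -13.5]
grip_width: 0.257
t 12.05 pos [ 0.4707 -0.0162  0.1226] yaw -5.0 F [  7.1   0.8 -13.5] grip 0.257 q [ 0.57  0.37 -0.7   2.06  0.32  0.82 -0.41]
t: 12.55
ee_pos: [0.4708, -0.0162, 0.1225]
tcp_rot: [-3.135, 0.137, 0.003]
contact_force: [6.9, 0.7, -13.6]
grip_width: 0.254
```

The hold is steady at about 13.6 N, which matches the full spring load, with no slip. I hand in.

```bash
python3 -c "
from plant import bot
print(bot.finish_job()); s=bot.read_state(); print(s['t'],s['ee_pos'],s['contact_force'],s['grip_width'])"
```

```text
the job is handed in; nothing more can be done
None
the job is handed in; nothing more can be done
```

I turned the table one click counter-clockwise by pushing the post at the pointer with the closed fingers, and the red station clicked home there. I then gripped the red knob, pulled it straight up to its stop, and handed the job in at about 12.6 s while still holding it.

**Table angle:** the top camera put the table at about 62° (1.08 rad). That is roughly 2° past the nominal 1.047 rad, about the 0.04 rad the detent allows and inside the judged limits. The posts were at the same pixels during the pull.

**Lift:** the tool rose about 16 mm. One further small pull raised the force to 27 N without any travel, so the plunger was on its stop. I eased off and it held at about 13.6 N, close to the full spring force, with no slip over the last 1.5 s.

**Other things:** in the last pictures both black plungers looked seated, and the brass cup and green dish had not moved. I did not check the other bystanders again at the end; the arm crossed the mat with the fingers about 0.23 m above the bench.

**Disagreements:** the cameras differed by up to 5 mm on the table centre and 6 mm on the knob. I centred the grip using the wrist view. After hand-in the robot could not be read, so I could not check the final second.

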